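# Set the bench machine's long stop bar

## Task

Stop the bench machine for the day: press the long bar switch (the longer of the two on the bench) straight down near its middle, so that both ends go down evenly, until it is fully home, then let go; it stays down by itself. Do not press the short bar switch and leave the jar and the cotton reel where they stand.

Things in the scene. Friction and masses are not known exactly. Their poses are not given: they have to be found in the camera images.
- long_bar_mid (a point): top centre of the long bar switch: flat steel bar 160 x 24 mm in a fixed grey steel trough 184 x 60 mm, 62 mm high. y along the bar, z up. It starts 87-90 mm above the bench; fully home it rests on end stops, 72 mm up, still 10 mm proud. No spring back: about 7 N of friction, stays where left. Rocks about its middle: goes down evenly if pressed within 20 mm of it, tips nearer an end
- short_bar_mid (a point): top centre of the short bar switch: as the long one, but the bar is 80 mm long, in a trough 104 x 60 mm; y along the bar, z up, 87 to 90 mm above the bench. Not to be pressed. The two switches may have changed places
- jar: glass jar with an orange screw lid, 64 mm in diameter and 72 mm high, standing on the bench; origin at the centre of its underside. A bystander
- cotton_reel: reel of off-white thread, 33 mm in diameter and 58 mm high, standing on the bench; origin at the centre of its underside. A bystander

How it is judged:
At the end, for the whole second after the job is handed in: the long bar is down to within 4 mm of fully home (its middle below 76 mm) and level to within 3 degrees (height (world z) of long_bar_mid below 0.076 m and angle between long_bar_mid's own z axis and vertical below 0.05 rad); the robot touches nothing.
It fails at once if the long bar tipped more than 6 degrees: one end went down before the other (angle between long_bar_mid's own z axis and vertical above 0.105 rad).
It fails at once if the short bar was pressed (moved more than 5 mm) (distance of short_bar_mid from where it was at the start of the episode above 0.005 m).
It fails at once if the jar was moved more than 20 mm (distance of jar from where it was at the start of the episode above 0.02 m).
It fails at once if the cotton reel was moved more than 20 mm (distance of cotton_reel from where it was at the start of the episode above 0.02 m).
It also fails if it takes over 21 s, if anything falls off the work surface, if the arm or the gripper's body presses on something with over 40 N, if the wrist force passes 120 N, or if a joint passes its speed limit or range.

## Robot

A 7-joint arm with a two-finger parallel gripper is mounted at the origin on a cart in front of the work surface, level with it; the furniture and walls round the work are solid. World frame = base frame: x ahead of the robot, y to its left, z up, the work surface at z = 0. Lengths are in m, angles in rad, forces in N, time in s.
With the tool pointing down it reaches from about 0.425 to 0.825 m from the base axis. Payload 3.6 kg.
Tool frame: the origin (TCP) lies at the centre of the arm's flange, where the gripper is bolted on; the fingertips stand 186 mm ahead of it and the grasp point (between the pads) lies 167 mm ahead of it; z points along the fingers, y is the direction in which the jaws open and shut (so a half turn about z gives the same grasp; the last joint's range is limited). The gripper opens to 93 mm and grips with 3 to 60 N. Pads are 15 mm wide; open, the fingers measure 128 mm over their backs; the gripper's body (75 mm by 188 mm) begins 65 mm behind the grasp point.
Start: joints at [-1.22, 0.615, -0.013, 1.423, 0.008, 1.103, -0.04], TCP at [0.24, 0.604, 0.405] pointing down, gripper open.
Joint ranges: [-3.12, 3.12], [-0.3, 2.06], [-1.34, 1.32], [0.26, 2.42], [-1.36, 4.5], [0.01, 1.98], [-2.84, 2.84]. Speed limits (rad/s): [2.79, 2.79, 3.14, 3.14, 3.14, 3.14, 3.14].

## Interface

Orientations are given as a 3x3 rotation matrix whose columns are the frame's x, y, z axes.
In Python, from rig import bot gives the robot as it stands.
- The arm moves only by the tool send_rows, never from a script. Its argument "moves" is a list of rows, each a list of 3 entries, a list of its own where there are three numbers: the finger opening in mm, from 0 to 93, then the shift along the tool's x, y, z in units of 50 mm (1.0 is 50 mm), then the turn, a rotation vector about the tool's x, y, z in units of 6 degrees (1.0 is 6 degrees). In form: [[fingers, [tx, ty, tz], [wx, wy, wz]], ...]. A call has 1 to 10 rows; each row is the pose to reach, as a shift and turn from the pose commanded when the call began, along the tool's axes at that moment; what a row does not reach only later rows make up. A row lasts 1/10 s, in which the tool goes at most 50 mm and 8.59 degrees, less where a joint would pass 70% of its speed; a pose out of reach is approached as far as the arm can. A call with a gripper value outside its range is refused whole. The fingers move at their own pace and stop on an object; "newtons" is the grip in N (left out, the last holds). Time passes only in rows, so rows that repeat a pose let the fingers close. It gives the time, the measured TCP pose, the force and the opening at its end, in the units of the state.
- bot.read_state(): the state, without advancing time (a new reading comes with each control period).
- bot.camera(name): name is "scene" or "top" or "wrist"; returns the picture (420x560x3 uint8, red, green, blue); there is no depth.
- bot.camera_model(name): a dict with "K" (3x3 intrinsics, pixels), "dist_coeffs" ([k1, k2, p1, p2, k3] as OpenCV has them; the pictures are not rectified), "R" (3x3) and "t" (3): a world point X has camera coordinates R X + t. Camera axes: x right, y down, z forward; pixel columns grow to the right and rows downward; lengths in m; the calibration is good to about 2 mm. A picture is of the moment at which its call begins: read the wrist's pose just before it. camera_model takes no time and is no camera call; for the wrist camera it gives the pose at the moment of the call.
- bot.sign_off(): hands the job in, once; it reports no verdict.
The state is a dict: "time": time; "qpos": joint angles; "dq": joint speeds; "effort": joint torques, N m; "ee_pos": TCP position; "ee_rot": TCP orientation; "wrist_force": force on the tool from outside, world axes, zero at the start; "moment": the same for the moment, N m; "width": finger opening in m.
Only numpy, scipy, OpenCV 4.12 (cv2) and the standard library are available. Lean on these libraries where they do the work, as an engineer would, in place of code of your own. Each camera call takes 0.05 s, during which the arm holds its last target. There are 200 camera calls.

## Working session

There is one attempt and no reset: what is moved stays moved. The work goes in short steps, Python scripts to look and compute and a tool call to move; the robot and the scene stay as the last step left them, time stands still between calls to the robot, and variables do not carry over. Pictures are saved under pics/ and viewed, on a budget of 10 in all, crops included, one or two more only if the job needs it, and the job is handed in when it is done.

Besides the shell and the picture viewer there is one more tool, called after "Call:" by a JSON object that holds its "name" and its "arguments", one argument or row to a line. send_rows: Moves the arm, as the interface text tells. Its arguments: {"type":"object","properties":{"moves":{"type":"array","items":{"type":"array"}},"newtons":{"type":"number"}},"required":["moves"]}

```bash
mkdir -p pics
python3 - <<'E'
from rig import bot
import cv2
for n in("top","scene"):
    cv2.imwrite(f"pics/{n}0.png",bot.camera(n)[:,:,::-1])
s=bot.read_state();print(s["time"],s["ee_pos"],s["ee_rot"],s["wrist_force"],s["width"])
E
```

```text
0.1 [0.23964116 0.60392017 0.40367588] [[-9.29522967e-01  3.68763381e-01 -7.89014439e-04]
 [ 3.68764218e-01  9.29520392e-01 -2.18907985e-03]
 [-7.38474763e-05 -2.32576029e-03 -9.99997293e-01]] [-0.54744318 -0.77379584 -0.39340438] 0.0932884882307632
```

View pics/top0.png

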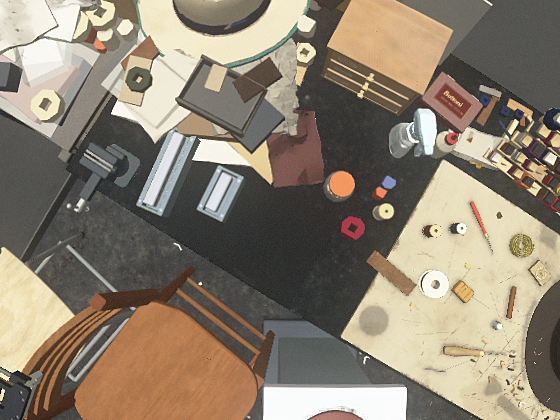

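View pics/scene0.png

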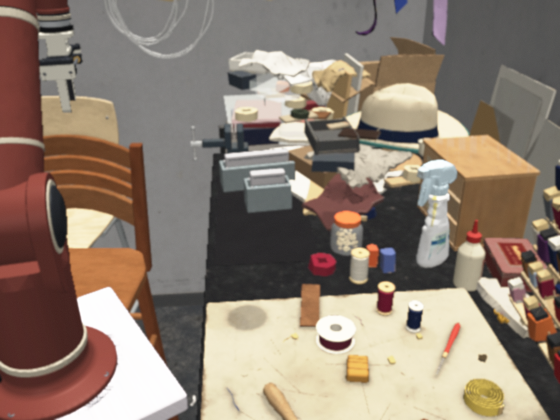

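The top picture shows the long switch around (168,173), the short one at (219,191), the jar at (340,185) and the reel at (383,212). Next is an enlarged crop.

Run:
```python
import cv2
i=cv2.imread("pics/top0.png")[120:225,125:265]
cv2.imwrite("pics/crop.png",cv2.resize(i,None,fx=5.5,fy=5.5,interpolation=cv2.INTER_CUBIC))
```

```text
(no output)
```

View pics/crop.png

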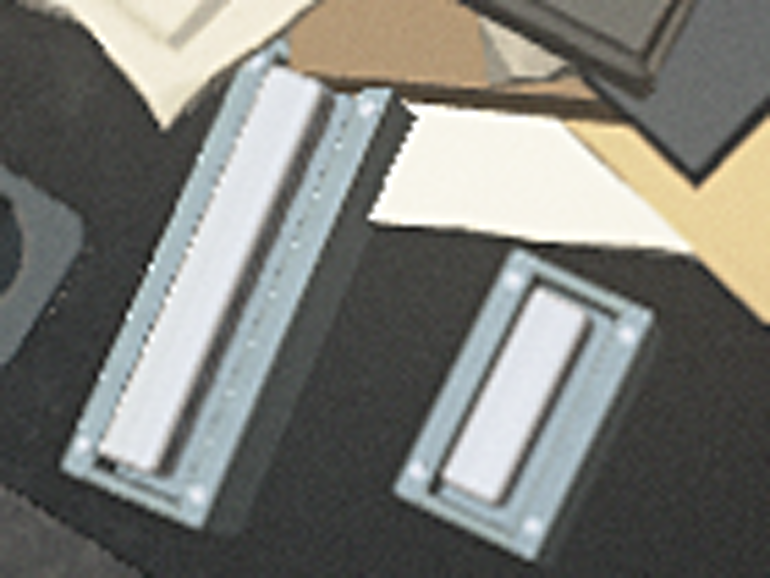

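The crop shows the long bar's top corners at about (275,68), (332,92), (158,470), (100,455), and the short bar's at (540,288), (592,318), (497,503), (440,485).

```bash
cat > h.py <<'E'
import numpy as np, cv2
from rig import bot
def ray(m,px,z):
    K=np.array(m["K"]);R=np.array(m["R"]);t=np.array(m["t"])
    n=cv2.undistortPoints(np.array(px,float).reshape(-1,1,2),K,np.array(m["dist_coeffs"]))[:,0]
    d=np.c_[n,np.ones(len(n))]@R; c=-R.T@t
    return c+d*((z-c[2])/d[:,2])[:,None]
E
python3 - <<'E'
from h import *
m=bot.camera_model("top"); C=lambda a:np.array(a)/5.5-0.4+[125,120]
for n,p,z in(("long",[(275,68),(332,92),(158,470),(100,455)],.0885),("ltrough",[(262,42),(395,92),(205,527),(63,467)],.062),("short",[(540,288),(592,318),(497,503),(440,485)],.0885),("strough",[(517,250),(655,315),(535,560),(395,490)],.062)):
    w=ray(m,C(p),z)[:,:2]; print(n,w.round(3).tolist(),w.mean(0).round(4),[np.linalg.norm(w[i]-w[i-1]).round(3) for i in range(4)])
    a=(w[0]+w[1]-w[2]-w[3]); print(np.degrees(np.arctan2(a[1],a[0])))
print(ray(m,[(340,180)],.072),ray(m,[(383,210)],.058))
s=bot.read_state();print(s["qpos"])
E
```

```text
long [[0.687, 0.352], [0.678, 0.33], [0.536, 0.388], [0.541, 0.41]] [0.6106 0.3701] [np.float64(0.157), np.float64(0.024), np.float64(0.154), np.float64(0.023)]
-22.142607307759167
ltrough [[0.703, 0.364], [0.685, 0.311], [0.517, 0.377], [0.538, 0.433]] [0.6108 0.371 ] [np.float64(0.179), np.float64(0.056), np.float64(0.18), np.float64(0.06)]
-21.997107966440023
short [[0.606, 0.25], [0.596, 0.23], [0.527, 0.263], [0.533, 0.284]] [0.5655 0.2565] [np.float64(0.081), np.float64(0.022), np.float64(0.076), np.float64(0.022)]
-25.185990247796237
strough [[0.625, 0.262], [0.601, 0.209], [0.508, 0.251], [0.532, 0.305]] [0.5663 0.2568] [np.float64(0.102), np.float64(0.058), np.float64(0.102), np.float64(0.059)]
-24.676448592911644
[[0.59785777 0.01024573 0.072     ]] [[ 0.53898267 -0.08326894  0.058     ]]
[-1.21953147  0.61586192 -0.0126075   1.42472381  0.00814483  1.10338472
 -0.04039267]
```

Run:
```python
import cv2
i=cv2.imread("pics/scene0.png")[70:215,185:380]
cv2.imwrite("pics/crop2.png",cv2.resize(i,None,fx=4,fy=4,interpolation=cv2.INTER_CUBIC))
i=cv2.imread("pics/top0.png")[110:230,60:220]
cv2.imwrite("pics/crop3.png",cv2.resize(i,None,fx=4,fy=4,interpolation=cv2.INTER_CUBIC))
from h import *
m=bot.camera_model("top")
for z in(0,.1,.15):print(z,ray(m,[(137,165),(105,155),(80,205),(180,95),(283,130),(240,80)],z)[:,:2].round(3).tolist())
```

```text
0 [[0.631, 0.455], [0.653, 0.531], [0.538, 0.584], [0.795, 0.365], [0.718, 0.129], [0.832, 0.229]]
0.1 [[0.615, 0.423], [0.635, 0.491], [0.532, 0.538], [0.762, 0.342], [0.693, 0.13], [0.796, 0.22]]
0.15 [[0.607, 0.407], [0.626, 0.471], [0.529, 0.516], [0.745, 0.331], [0.68, 0.131], [0.777, 0.216]]
```

View pics/crop2.png

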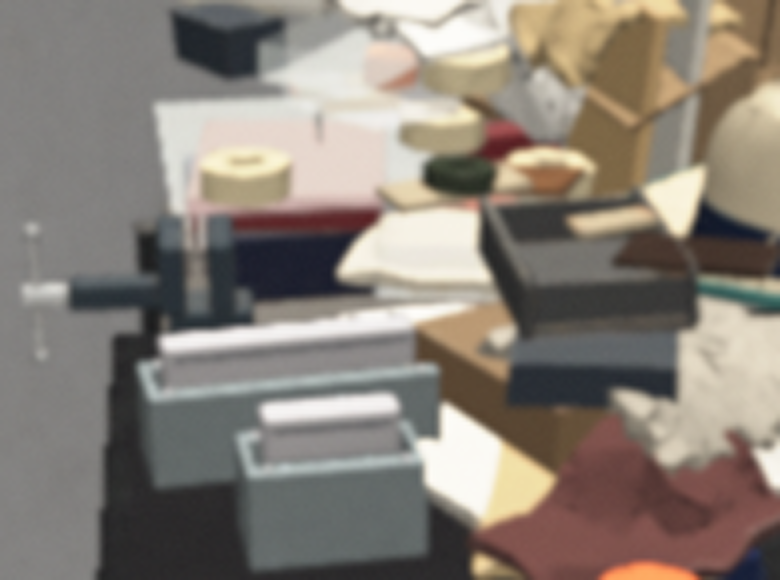

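View pics/crop3.png

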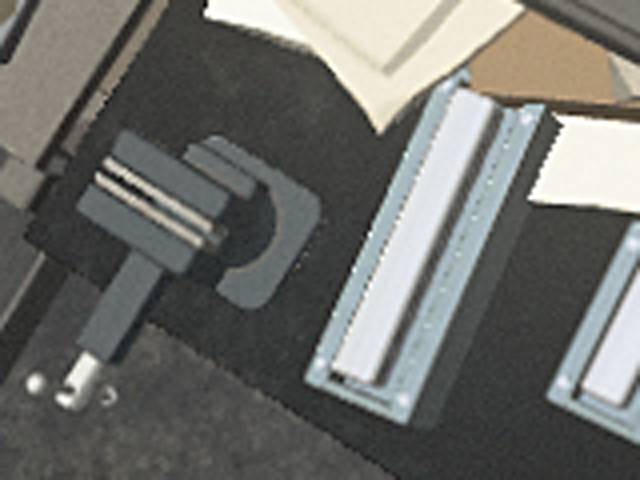

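Run:
```python
from h import *
m=bot.camera_model("top");s=bot.camera_model("scene")
P=lambda w:cv2.projectPoints(w,cv2.Rodrigues(np.array(s["R"]))[0],np.array(s["t"]),np.array(s["K"]),np.array(s["dist_coeffs"]))[0][:,0].round(0).tolist()
for z in(.08,.11,.14,.17,.2):
    w=ray(m,[(106,177),(115,170),(92,143),(177,98),(252,133)],z);print(z,w[:,:2].round(3).tolist(),P(w))
```

```text
0.08 [[0.592, 0.494], [0.607, 0.475], [0.664, 0.53], [0.762, 0.353], [0.69, 0.193]] [[225.0, 142.0], [234.0, 143.0], [241.0, 133.0], [309.0, 144.0], [326.0, 171.0]]
0.11 [[0.589, 0.482], [0.603, 0.464], [0.658, 0.517], [0.752, 0.346], [0.682, 0.192]] [[226.0, 133.0], [234.0, 134.0], [241.0, 124.0], [308.0, 135.0], [324.0, 160.0]]
0.14 [[0.585, 0.47], [0.598, 0.453], [0.651, 0.503], [0.742, 0.339], [0.675, 0.19]] [[226.0, 123.0], [234.0, 124.0], [242.0, 115.0], [307.0, 125.0], [323.0, 148.0]]
0.17 [[0.581, 0.459], [0.594, 0.442], [0.645, 0.49], [0.733, 0.332], [0.668, 0.188]] [[226.0, 113.0], [234.0, 114.0], [242.0, 106.0], [305.0, 115.0], [321.0, 137.0]]
0.2 [[0.577, 0.447], [0.59, 0.431], [0.638, 0.477], [0.723, 0.324], [0.661, 0.187]] [[227.0, 103.0], [235.0, 104.0], [242.0, 96.0], [304.0, 105.0], [320.0, 125.0]]
```

Run:
```python
from h import *
m=bot.camera_model("top");s=bot.camera_model("scene")
P=lambda w:cv2.projectPoints(w,cv2.Rodrigues(np.array(s["R"]))[0],np.array(s["t"]),np.array(s["K"]),np.array(s["dist_coeffs"]))[0][:,0].round(0).tolist()
for z in(-.1,0,.1,.2,.3):
    w=ray(m,[(190,268),(270,335),(95,300),(30,380)],z);print(z,w[:,:2].round(3).tolist(),P(w))
print(P(np.array([[.24,.604,.218],[.425,.487,.218]])))
```

```text
-0.1 [[0.399, 0.345], [0.242, 0.148], [0.312, 0.58], [0.096, 0.755]] [[190.0, 247.0], [164.0, 313.0], [120.0, 219.0], [21.0, 215.0]]
0 [[0.406, 0.326], [0.264, 0.147], [0.327, 0.539], [0.131, 0.698]] [[193.0, 213.0], [169.0, 268.0], [127.0, 189.0], [31.0, 186.0]]
0.1 [[0.413, 0.307], [0.286, 0.147], [0.342, 0.498], [0.167, 0.641]] [[196.0, 175.0], [175.0, 220.0], [133.0, 156.0], [43.0, 154.0]]
0.2 [[0.42, 0.288], [0.308, 0.146], [0.357, 0.458], [0.202, 0.584]] [[200.0, 134.0], [181.0, 168.0], [141.0, 119.0], [57.0, 118.0]]
0.3 [[0.427, 0.269], [0.329, 0.146], [0.373, 0.417], [0.238, 0.527]] [[204.0, 89.0], [187.0, 113.0], [149.0, 78.0], [72.0, 77.0]]
[[69.0, 105.0], [162.0, 103.0]]
```

Clearances: vise top about 0.13, tray about 0.155, chair back about 0.14. The present tool yaw is already square to the bar, so I close the fingers and travel across high.

Call:
{"name": "send_rows", "arguments": {
  "moves": [
    [0,[-0.6,-0.1,-0.3],[0,0,0]],
    [0,[-1.5,-0.3,-0.4],[0,0,0]],
    [0,[-2.4,-0.45,-0.4],[0,0,0]],
    [0,[-3.3,-0.6,-0.4],[0,0,0]],
    [0,[-4.2,-0.8,-0.4],[0,0,0]],
    [0,[-5.1,-0.95,-0.4],[0,0,0]],
    [0,[-6.0,-1.1,-0.4],[0,0,0]],
    [0,[-6.9,-1.3,-0.4],[0,0,0]],
    [0,[-7.8,-1.45,-0.2],[0,0,0]],
    [0,[-8.62,-1.6,0],[0,0,0]]
  ],
  "newtons": 20
}}

```text
time: 1.1
ee_pos: [0.6126, 0.369, 0.4042]
ee_rot: [[-0.929, 0.37, 0.0], [0.37, 0.929, -0.001], [-0.0, -0.0, -1.0]]
wrist_force: [-0.1, 0.3, -0.4]
width: 0.0176
```

Call:
{"name": "send_rows", "arguments": {
  "moves": [
    [0,[0,0,0],[0,0,0]],
    [0,[0,0,0],[0,0,0]],
    [0,[0,0,0],[0,0,0]]
  ]
}}

```text
time: 1.4
ee_pos: [0.6096, 0.3724, 0.4046]
ee_rot: [[-0.93, 0.367, -0.002], [0.367, 0.93, 0.001], [0.002, 0.001, -1.0]]
wrist_force: [1.0, 0.6, 0.1]
width: 0.0006
```

Run:
```python
from h import *
s=bot.read_state();m=bot.camera_model("wrist");i=bot.camera("wrist");cv2.imwrite("pics/w1.png",i[:,:,::-1])
print(s["time"],s["ee_pos"],s["ee_rot"].tolist() if hasattr(s["ee_rot"],'tolist') else s["ee_rot"],s["wrist_force"],s["width"])
tip=np.array(s["ee_pos"])+.186*np.array(s["ee_rot"])[:,2]
P=lambda w:cv2.projectPoints(np.array(w,float),cv2.Rodrigues(np.array(m["R"]))[0],np.array(m["t"]),np.array(m["K"]),np.array(m["dist_coeffs"]))[0][:,0].round(0).tolist()
print(tip,P([tip,[.6107,.3705,.0885]]))
```

```text
1.4 [0.60959462 0.3724288  0.40464251] [[-0.9304139855402258, 0.36650666392324777, -0.0016373182353708743], [0.36650449662828005, 0.9304151008539431, 0.0014812340119037348], [0.002066267747285068, 0.0007780763448582733, -0.9999975625644287]] [0.97090484 0.58750208 0.10602185] 0.0006171356840799652
[0.60929008 0.37270431 0.21864296] [[284.0, 261.0], [281.0, 195.0]]
```

View pics/w1.png

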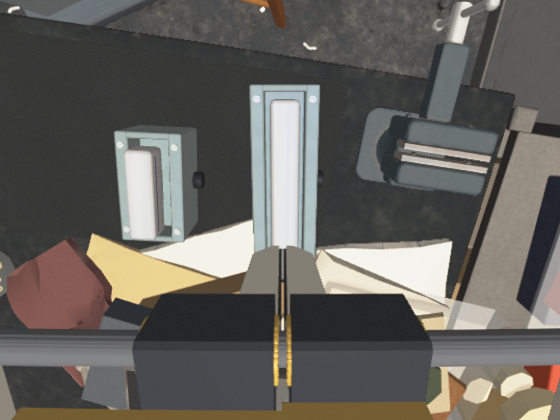

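The wrist picture shows the closed fingers over the bar. The bar's near end is at (285,100), its trough's near edge at row 86 with columns 250–319, and nothing is in the way.

Run:
```python
from h import *
m=bot.camera_model("wrist");s=bot.read_state()
e=ray(m,[(285,100),(284.5,230)],.0885)[:,:2];t=ray(m,[(284.5,86)],.062)[0,:2]
u=e[1]-e[0];u/=np.linalg.norm(u);print(np.degrees(np.arctan2(u[1],u[0])),e[0]+.08*u,t+.092*u)
R=np.array(s["ee_rot"]);c=((e[0]+.08*u+t+.092*u)/2+[.6107,.3705])/2
tip=np.array(s["ee_pos"])+.186*R[:,2]
print(c,R.T@np.r_[c-tip[:2],0.0885-tip[2]]/.05,s["time"])
```

```text
-21.575737582400155 [0.61368906 0.37283326] [0.61450741 0.37222838]
[0.61239912 0.37151541] [-0.07626725 -0.0077134   2.6107238 ] 1.45
```

Call:
{"name": "send_rows", "arguments": {
  "moves": [
    [0,[-0.03,0,0.6],[0,0,0]],
    [0,[-0.03,0,1.3],[0,0,0]],
    [0,[-0.03,0,1.9],[0,0,0]],
    [0,[-0.03,0,2.3],[0,0,0]],
    [0,[-0.03,0,2.5],[0,0,0]],
    [0,[-0.03,0,2.6],[0,0,0]],
    [0,[-0.03,0,2.68],[0,0,0]],
    [0,[-0.03,0,2.74],[0,0,0]],
    [0,[-0.03,0,2.8],[0,0,0]],
    [0,[-0.03,0,2.8],[0,0,0]]
  ]
}}

```text
time: 2.45
ee_pos: [0.6117, 0.3712, 0.2669]
ee_rot: [[-0.93, 0.368, 0.0], [0.368, 0.93, 0.002], [0.001, 0.002, -1.0]]
wrist_force: [-2.9, -0.4, 4.1]
width: 0.0002
```

Call:
{"name": "send_rows", "arguments": {
  "moves": [
    [0,[0,0,0.05],[0,0,0]],
    [0,[0,0,0.1],[0,0,0]],
    [0,[0,0,0.13],[0,0,0]],
    [0,[0,0,0.16],[0,0,0]],
    [0,[0,0,0.16],[0,0,0]]
  ]
}}

```text
time: 2.95
ee_pos: [0.6118, 0.3712, 0.2586]
ee_rot: [[-0.93, 0.368, 0.0], [0.368, 0.93, 0.002], [0.0, 0.002, -1.0]]
wrist_force: [-3.3, -0.3, 4.7]
width: 0.0008
```

Call:
{"name": "send_rows", "arguments": {
  "moves": [
    [0,[0,0,0.02],[0,0,0]],
    [0,[0,0,0.04],[0,0,0]],
    [0,[0,0,0.04],[0,0,0]]
  ]
}}

```text
time: 3.25
ee_pos: [0.6118, 0.3712, 0.2585]
ee_rot: [[-0.93, 0.368, 0.0], [0.368, 0.93, 0.002], [0.0, 0.002, -1.0]]
wrist_force: [-6.2, -2.1, 13.2]
width: 0.0006
```

The arm stopped at tip height 0.0725 with the force rising to 13 N, so the bar is on its stops. I let go and look again.

Call:
{"name": "send_rows", "arguments": {
  "moves": [
    [0,[0,0,-0.2],[0,0,0]],
    [0,[0,0,-0.6],[0,0,0]],
    [0,[0,0,-1.2],[0,0,0]],
    [0,[0,0,-1.9],[0,0,0]],
    [0,[0,0,-2.5],[0,0,0]],
    [0,[0,0,-2.9],[0,0,0]],
    [0,[0,0,-3.0],[0,0,0]],
    [0,[0,0,-3.0],[0,0,0]]
  ]
}}

```text
time: 4.05
ee_pos: [0.6126, 0.3701, 0.4056]
ee_rot: [[-0.929, 0.369, 0.002], [0.369, 0.929, 0.001], [-0.002, 0.002, -1.0]]
wrist_force: [0.7, -0.3, -0.3]
width: 0.0004
```

Run:
```python
from h import *
a=bot.camera("scene")[70:215,185:380,::-1];b=bot.camera("wrist")[:,:,::-1]
a=cv2.resize(a,None,fx=2,fy=2,interpolation=cv2.INTER_CUBIC)
cv2.imwrite("pics/f.png",np.hstack([cv2.copyMakeBorder(a,0,130,0,0,0),b[:,100:400]][:2]))
s=bot.read_state();print(s["time"],s["ee_pos"],s["wrist_force"])
```

```text
4.15 [0.61214455 0.37001844 0.40313831] [-0.70918201 -0.54225947 -0.08268992]
```

View pics/f.png

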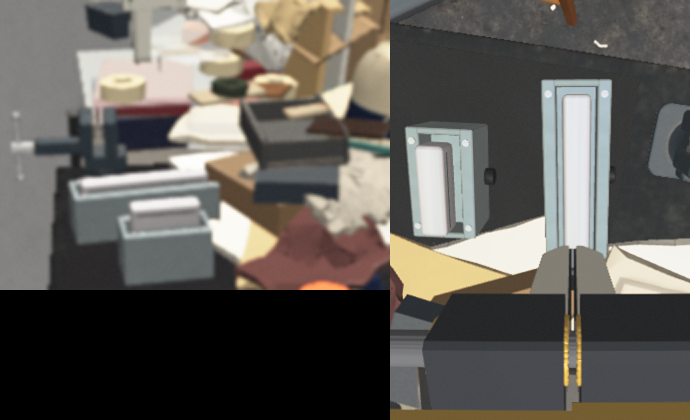

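The long bar now stands just proud of its trough along its whole length and looks level: scene crop, top edge (80,182) to (206,172), parallel to the trough rim. The short bar is still high, and the gripper is clear.

```bash
python3 -c "
from rig import bot
print(bot.sign_off())"
```

```text
the job is handed in; nothing more can be done
None
```

The long bar switch is pressed home, the gripper is clear of it, and the job is handed in (about 4.2 s on the robot's clock). The sign-off gave no verdict.

- **Press:** I pressed with closed fingers within about 5 mm of the bar's middle. They stopped at about 72.5 mm above the bench as the force rose from about 5 N to 13 N, which I took as the end stops.
- **Last check:** After letting go, the pictures showed the long bar low and parallel to its trough rim, and the short bar still at its starting height. The wrist force was near zero and the gripper was about 130 mm above the bar. I judged "level" by eye and did not measure the angle.
- **Jar and reel:** I never went near them. The final picture shows only the edge of the jar's lid and does not show the reel.
- **Disagreement:** The top and wrist cameras differed by 3–4 mm on the bar's middle. I aimed between the two, well inside the 20 mm allowance.

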